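# Pop a spice tin up and stop it on the slide

### The arm

A 7-joint arm with a two-finger parallel gripper is mounted at the origin on the work surface. World frame = base frame: x ahead of the robot, y to its left, z up, the work surface at z = 0. Lengths are in m, angles in rad, forces in N, time in s.
With the tool pointing down it reaches from about 0.35 to 0.9 m from the base axis. Payload 7.2 kg.
Tool frame: the origin (TCP) lies between the finger pads; the fingertips stand 22 mm ahead of it and the grasp point (between the pads) lies 3 mm ahead of it; z points along the fingers, x is the direction in which the jaws open and shut, and the axes are right-handed (so a half turn about z gives the same grasp; the last joint's range is limited). The gripper opens to 85 mm and grips with 20 to 120 N. Pads are 22 mm wide; open, the fingers measure 114 mm over their backs; the gripper's body (76 mm by 85 mm) begins 54 mm behind the grasp point. The pads swing forward as they close: fully open they stand 13 mm farther back than shut.
Start: joints at [1.118, 0.411, -0.013, 1.596, 0.006, 1.134, -0.082], TCP at [0.235, -0.579, 0.253] pointing down, gripper open.
Joint ranges: [-2.95, 2.95], [-0.29, 1.99], [-1.47, 1.44], [0.14, 2.54], [-1.03, 4.17], [0.13, 1.85], [-2.86, 2.86]. Speed limits (rad/s): [2.39, 2.39, 3.01, 3.01, 3.14, 3.14, 3.14].

### API

Orientations are given as a unit quaternion [x, y, z, w].
In Python, from cell import bot, planner, camera, camera_info, job, models gives the robot as it stands. Calls block until the motion is done:
- bot.goto(position, orientation): joint-space move of the TCP to a pose.
- bot.move_straight(position, rot=None, vel=0.15, stop_force=None): straight line of the TCP; rot=None keeps the orientation; vel is the mean speed in m/s. With stop_force (N) it stops when the force on the tool has changed by that much, and returns True; else False.
- bot.movej(angles): joint-space move.
- bot.command_gripper(opening): finger opening in m; the grip force is fixed at half the most; returns when the fingers have stopped.
- bot.sleep(seconds).
- planner.inverse_kinematics(position, orientation): joint angles nearest the present ones, or None.
- camera(name): name is "scene" or "top" or "wrist"; returns (picture, depth): 400x640x3 uint8, red, green, blue; 400x640 float32, m along the optical axis (not along the pixel's ray), 0 where there is no reading.
- camera_info(name): a dict with "camera_matrix" (3x3 intrinsics, pixels), "k1" (the pictures are not rectified: a ray, as slopes to the right and down, at radius r is drawn at 1 + k1 r^2 times it, then the intrinsics apply), "T" (4x4, takes a point from camera to world coordinates). Camera axes: x right, y up, looking along -z (the intrinsics and any distortion apply to the point x, -y, -z); pixel columns grow to the right and rows downward; lengths in m; the calibration is good to about 2 mm. A picture is of the moment at which its call begins: read the wrist's pose just before it. camera_info takes no time and is no camera call; for the wrist camera it gives the pose at the moment of the call.
A pose or a line that the arm cannot do raises bot.IKError and nothing moves.
- job.job_done(): hands the job in, once; it reports no verdict.
Trained networks look in the newest picture that a camera, given by its name, has taken for a name from the list of things; names that differ only in an ending like _2 or _b are one class to them, and where a whole thing is asked for, a point or a joint stands for the part that bears it (a point fixed in the world has none). Each returns a list of dicts, best first, with "p" (0 to 1); they miss things now and then, are a little off and sometimes report something else, mostly with a low value. They report only what shows in the picture. A call takes as long as a camera call. They do not tell look-alikes from the thing itself.
- models.boxes_of(thing, camera): "box" ([left, top, right, bottom] in pixels, round what is visible of it).
- models.mark_of(thing, camera): "position" ([column, row] in pixels: a listed point, or the origin of a listed thing).
Readings, each from a call of its own:
- bot.get_time(): time.
- bot.get_q(): joint angles.
- bot.get_qvel(): joint speeds.
- bot.get_tau(): joint torques, N m.
- bot.get_tool_pos(): TCP position.
- bot.get_ee_rot(): TCP orientation.
- bot.get_force(): force on the tool from outside, world axes, zero at the start.
- bot.get_torque(): the same for the moment, N m.
- bot.get_width(): finger opening in m.
Only numpy, scipy, OpenCV 4.12 (cv2) and the standard library are available. Lean on these libraries where they do the work, as an engineer would, in place of code of your own. Each camera call takes 0.05 s, during which the arm holds its last target.

### The job

With one fingertip press the red bar of the spice-tin dispenser fully down, so that its spring ejector pops the blue-lidded tin up out of its pocket, and with the other fingertip, waiting in the slide, stop the tin on the slide before it runs off into the end tray. Only press and block: never pinch or lift the tin, do not touch it while it is still in its pocket, and leave everything else on the counter where it is. Finish while holding: one finger keeps the bar down and the other keeps the tin from sliding away, clear of its pocket.

Things in the scene. Friction and masses are not known exactly. Their poses are not given: they have to be found in the camera images.
- slide: White slippery slide floor of the dispenser, 62 mm wide between aluminium walls (4 mm thick, tops 12 mm above the floor). Origin on the floor, on its centre line. x points downhill (18 degrees below level), y level across the slide, away from the red bar, z square to the floor, up. The floor runs from x = -42 to +112 mm; the pocket, 8 mm deeper, from x = -104 to -42 mm.
- dispenser: The grey spice-tin dispenser, fixed to the counter: pocket at its high end (about 115 mm tall), sloping slide, walled end tray at its low end. Origin on the counter, 58 mm straight below the slide's origin; x level, downhill way; z up. Its base reaches from x = -116 to +202 mm and from y = -83 to +41 mm; the red bar is on its -y side.
- catch_point (a point): A point on the slide's floor, on its centre line, at x = 55 mm in the slide's frame, beside bar_mid: a good place for the blocking finger. Axes as slide. A finger there should reach within about 10 mm of the floor; the floor is hard.
- bar_mid (a point): A point on the top face of the red press bar, on its long centre line, 57 mm across (-y) from catch_point; it moves with the bar. The bar is 40 mm wide and 130 mm long (slide x from -30 to 100 mm), its top parallel to the slide's floor: about 18 mm higher than the floor when up, 7 mm when down. Two fingertips at one height, one on the bar and one in the slide, so clear the floor.
- press_bar (a joint): How far the red bar is pressed, straight down in the world: 0 up, 0.011 m fully down. A spring returns it: it takes about 3 N at first touch and up to 5 or 6 N before the tin pops; then a hard stop. Pressing it raises the ejector plate under the tin by the same amount; at about 8 mm the tin clears the pocket's lip and within about 0.3 s slides down to the catch point.
- tin: The steel spice tin with blue lid, to be popped out: a disc 56 mm in diameter and 26 mm tall, about 0.14 kg. Origin at the centre of its underside, z through its lid. At the start it lies in the pocket, origin at about x = -70 mm in the slide's frame; it is stopped well when its origin is between x = -15 and +100 mm there, flat on the floor.
- jar_a: Clear glass condiment jar with steel twist cap, 66 mm wide, 95 mm tall; origin under its centre. Bystander.
- jar_b: Amber glass condiment jar with brass-coloured twist cap, 66 mm wide, 95 mm tall; origin under its centre. Bystander.
- mill: Dark wooden pepper mill, 56 mm wide, 145 mm tall; origin under its centre. Bystander.
- trivet: Green silicone trivet, a disc 170 mm across and 8 mm thick; origin under its centre. Bystander.
- pot_lid: Cast aluminium pot lid, 156 mm across, 44 mm high with its black knob, on the trivet; origin under its centre. Bystander.
- skimmer: Steel skimmer lying flat, about 280 mm long along its x axis: handle 14 mm wide from x = -140 mm, perforated disc 84 mm across centred at x = +100 mm. Bystander.
- spare_tin: Steel spice tin with yellow lid, 56 mm across, 26 mm tall, standing beyond the dispenser, away from the bar; origin under its centre. Bystander.
- ramekin: White ceramic ramekin, 76 mm across, 42 mm tall, standing beyond the dispenser; origin under its centre. Bystander.
Things that resemble listed ones, but are neither listed nor needed, are in the scene too. Leave any pink or purple look-alike of the tin alone.

How it is judged:
On the way:
1. a finger presses the red bar while the tin is still in its pocket (value of joint press_bar above 0.004 m and contact force between the fingers and press_bar above 0.5 N and x of tin in the frame of slide below -0.05 m).
At the end, for the whole second after the job is handed in: A finger holds the red bar down (over 8.5 of 11 mm, over 1 N); the blue tin lies still and flat on the slide floor (0.15 rad, 6 mm), centre from 15 mm uphill to 100 mm downhill of the slide origin, leaning on a finger (over 0.05 N) (value of joint press_bar above 0.0085 m and contact force between the fingers and press_bar above 1 N and contact force between the fingers and tin above 0.05 N and x of tin in the frame of slide between -0.015 and 0.1 m and z of tin in the frame of slide between -0.005 and 0.006 m and angle between the z axis of tin and the z axis of slide, either way round below 0.15 rad and linear speed of tin below 0.02 m/s); the arm keeps its last pose, push and grip.
It fails at once if the tin is lifted off the slide (underside more than 15 mm above the floor of the slide) (z of tin in the frame of slide above 0.015 m).
It fails at once if the tin runs off the slide (x of tin in the frame of slide above 0.105 m).
It fails at once if a finger touches the tin while it is in its pocket (contact force between the fingers and tin above 0.3 N and x of tin in the frame of slide below -0.045 m).
It fails at once if another thing on the counter is moved more than 15 mm (distance of any of jar_a, jar_b, mill, trivet, pot_lid, skimmer, spare_tin, ramekin from where it was at the start of the episode above 0.015 m).
It also fails if it takes over 32 s, if anything falls off the work surface, if the arm or the gripper's body presses on something with over 40 N, if the wrist force passes 120 N, or if a joint passes its speed limit or range.

## Working session

There is one attempt and no reset: what is moved stays moved. The work goes in short steps, each a Python script; the robot and the scene stay as the last script left them, time stands still between calls to the robot, and variables do not carry over. Pictures are saved under pics/ and viewed, and the job is handed in when it is done.

```bash
ls; mkdir -p pics; python3 - <<'E'
from cell import bot,camera,camera_info,models
import cv2,numpy as np
for n in ("scene","top","wrist"):
    p,d=camera(n); cv2.imwrite(f"pics/{n}0.png",p[:,:,::-1])
    ci=camera_info(n); print(n,np.round(ci["camera_matrix"],1).tolist(),ci["k1"],np.round(ci["T"],4).tolist())
    for t in ("slide","dispenser","catch_point","bar_mid","tin"):
        print(t,[( np.round(m["position"],1).tolist(),round(m["p"],2)) for m in models.mark_of(t,n)[:3]])
print(bot.get_time(),bot.get_tool_pos(),bot.get_ee_rot(),bot.get_width())
E
```

```text
pics
scene [[426.7, 0.0, 319.6], [0.0, 426.7, 198.6], [0.0, 0.0, 1.0]] -0.08346405258046186 [[-0.4839, -0.7238, 0.4918, 1.2389], [0.8751, -0.3968, 0.2771, 0.3527], [-0.0055, 0.5645, 0.8254, 1.1472], [0.0, 0.0, 0.0, 1.0]]
slide [([315.2, 251.8], 0.5), ([437.4, 295.0], 0.22)]
dispenser [([278.8, 238.3], 0.64), ([319.3, 214.4], 0.59), ([211.2, 203.1], 0.27)]
catch_point [([305.7, 199.1], 0.6)]
bar_mid [([313.0, 181.1], 0.9)]
tin [([351.3, 264.7], 0.68), ([337.2, 208.3], 0.62), ([370.3, 233.8], 0.58)]
top [[383.5, 0.0, 313.4], [0.0, 383.5, 195.2], [0.0, 0.0, 1.0]] -0.06903211585985723 [[-0.0175, 0.9905, -0.1361, 0.4488], [-0.9992, -0.0222, -0.0337, -0.0254], [-0.0364, 0.1354, 0.9901, 1.1485], [0.0, 0.0, 0.0, 1.0]]
slide [([324.3, 192.7], 0.8)]
dispenser [([320.8, 194.7], 0.85), ([343.3, 149.1], 0.74), ([301.1, 150.2], 0.52)]
catch_point [([339.9, 184.8], 0.78)]
bar_mid [([345.2, 210.9], 0.92), ([460.0, 200.2], 0.24)]
tin [([298.5, 191.7], 0.81), ([262.5, 198.5], 0.55), ([265.2, 160.8], 0.5)]
wrist [[286.3, 0.0, 321.4], [0.0, 286.3, 202.7], [0.0, 0.0, 1.0]] 0.007686292002054276 [[0.3763, 0.8941, 0.2429, 0.2955], [-0.9265, 0.363, 0.0994, -0.5542], [0.0007, -0.2625, 0.9649, 0.3753], [0.0, 0.0, 0.0, 1.0]]
slide []
dispenser []
catch_point []
bar_mid []
tin []
0.9 [ 0.23461055 -0.57928517  0.25330942] [ 8.29279133e-01 -5.58834608e-01  1.95982229e-05 -1.25135560e-06] 0.08529409943121977
```

View pics/scene0.png

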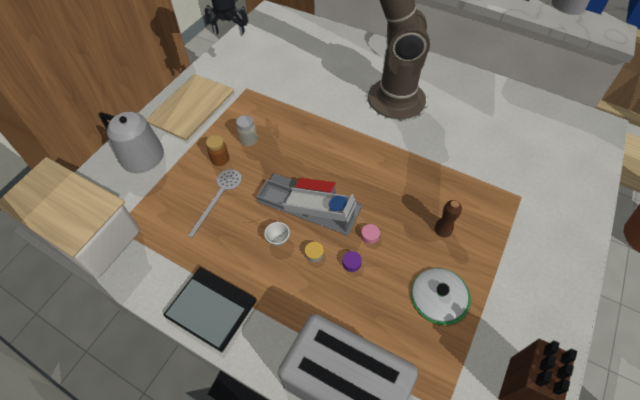

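View pics/top0.png

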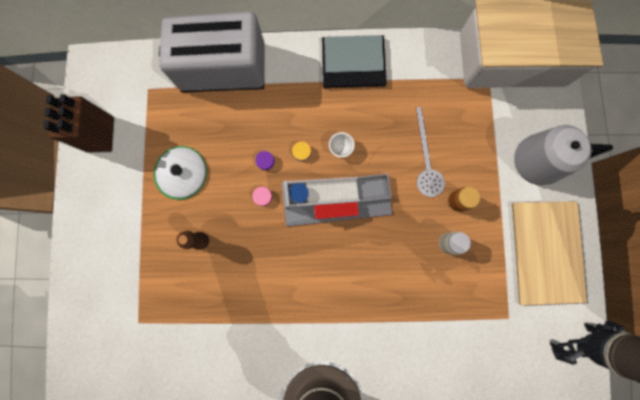

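The scene view shows the dispenser at about (310,200), with the red bar at (315,186) and the blue tin at (340,204). In the top view the tin is at (298,192) and the bar at (337,210). Downhill runs to the right in that view, which is world -y. I'll triangulate next.

```bash
cat > h.py <<'E'
import numpy as np,cv2
from cell import bot,camera,camera_info,models,planner
def ray(ci,uv):
    K=np.array(ci["camera_matrix"]);T=np.array(ci["T"])
    s=cv2.undistortPoints(np.array([[uv]],float),K,np.array([ci["k1"],0,0,0,0.]))[0,0]
    d=T[:3,:3]@np.array([s[0],-s[1],-1.]); return T[:3,3],d
def tri(obs):
    A=np.zeros((3,3));b=np.zeros(3);
    for ci,uv in obs:
        o,d=ray(ci,uv);d=d/np.linalg.norm(d);P=np.eye(3)-np.outer(d,d);A+=P;b+=P@o
    x=np.linalg.solve(A,b)
    r=[np.linalg.norm((np.eye(3)-np.outer(d,d)/(d@d))@(x-o)) for o,d in [ray(c,u) for c,u in obs]]
    return x,np.array(r)
def cloud(ci,dep):
    h,w=dep.shape;K=np.array(ci["camera_matrix"]);T=np.array(ci["T"])
    uv=np.stack(np.meshgrid(np.arange(w),np.arange(h)),-1).reshape(-1,1,2).astype(float)
    s=cv2.undistortPoints(uv,K,np.array([ci["k1"],0,0,0,0.]))[:,0]
    z=dep.reshape(-1);P=np.stack([s[:,0]*z,-s[:,1]*z,-z],1)
    return (P@T[:3,:3].T+T[:3,3]).reshape(h,w,3)
def project(ci,X):
    K=np.array(ci["camera_matrix"]);T=np.array(ci["T"])
    p=(np.atleast_2d(X)-T[:3,3])@T[:3,:3]; s=np.stack([p[:,0]/-p[:,2],-p[:,1]/-p[:,2]],1)
    r2=(s**2).sum(1,keepdims=True); s=s*(1+ci["k1"]*r2)
    return s*[K[0,0],K[1,1]]+[K[0,2],K[1,2]]
E
python3 - <<'E'
from h import *
s,t=camera_info("scene"),camera_info("top")
for n,a,b in [("slide",(315.2,251.8),(324.3,192.7)),("catch",(305.7,199.1),(339.9,184.8)),("bar",(313,181.1),(345.2,210.9)),("tin",(337.2,208.3),(298.5,191.7))]:
    print(n,tri([(s,a),(t,b)]))
for n in("scene","top"):
    p,d=camera(n);c=cloud(camera_info(n),d);R,G,B=[p[...,i].astype(int) for i in range(3)]
    m=(R>140)&(G<70)&(B<70)&(d>0);m2=(B>R+50)&(B>G+30)&(R<70)&(d>0)
    for k in(m,m2):
        k=cv2.erode(k.astype(np.uint8),np.ones((3,3)))>0
        q=c[k]; print(n,len(q),q.mean(0).round(4),q.min(0).round(3),q.max(0).round(3))
        v=np.linalg.lstsq(np.c_[q[:,:2],np.ones(len(q))],q[:,2],rcond=None)[0];print(v)
E
```

```text
slide (array([ 0.64075443, -0.01224282, -0.21047592]), array([0.00679078, 0.00679078]))
catch (array([ 0.62126067, -0.05569287,  0.06762217]), array([0.00997754, 0.00997754]))
bar (array([ 0.54734862, -0.07016894,  0.06316824]), array([0.00853215, 0.00853215]))
tin (array([0.60646831, 0.05461307, 0.07542082]), array([0.0016288, 0.0016288]))<stdin>:10: RuntimeWarning: Mean of empty slice.
  ret = um.true_divide(
Traceback (most recent call last):
ValueError: zero-size array to reduction operation minimum which has no identity
```

```bash
cat > look.py <<'E'
from h import *
import sys
from scipy.spatial.transform import Rotation as Rn
def Q(x,z):
    x=np.array(x,float);z=np.array(z,float);return Rn.from_matrix(np.c_[x,np.cross(z,x),z]).as_quat()
E
python3 - <<'E'
from look import *
for sx in (1,-1):
    for tilt in (0,18):
        a=np.radians(tilt); z=(0,np.sin(a),-np.cos(a))  # -slide z, slide z=(0,-sin,cos)
        for p in ((0.58,-0.05,0.28),(0.58,-0.05,0.1)):
            print(sx,tilt,p,planner.inverse_kinematics(p,Q((sx,0,0),z)))
q=Q((1,0,0),(0,0,-1))
for i,p in enumerate([(0.60,-0.04,0.27),(0.54,-0.04,0.27)]):
    bot.goto(p,q) 
    ci=camera_info("wrist");im,d=camera("wrist");np.savez(f"w{i}.npz",im=im,d=d,T=ci["T"],K=ci["camera_matrix"],k1=ci["k1"])
    cv2.imwrite(f"pics/w{i}.png",im[:,:,::-1])
    for t in ("catch_point","bar_mid","tin","slide"):
        print(t,[(np.round(m["position"],1).tolist(),round(m["p"],2)) for m in models.mark_of(t,"wrist")[:3]])
print(bot.get_time())
E
```

```text
1 0 (0.58, -0.05, 0.28) [ 0.48269602  0.38904553 -0.63952027  1.63675252  0.24557603  1.19751869
 -0.2112226 ]
1 0 (0.58, -0.05, 0.1) [ 0.44923883  0.59271651 -0.61061145  1.81625831  0.43274814  0.86910737
 -0.36648546]
1 18 (0.58, -0.05, 0.28) [ 0.64592343  0.43610568 -0.64726924  1.61481378 -0.06075522  1.18548225
  0.06666613]
1 18 (0.58, -0.05, 0.1) [ 0.60639132  0.63906699 -0.60322219  1.78191497  0.0435759   0.84226361
  0.06633641]
-1 0 (0.58, -0.05, 0.28) [-0.82899844  0.58325466  1.2624994   1.71963031 -0.58017963  1.2775747
 -2.57705122]
-1 0 (0.58, -0.05, 0.1) [-0.77470958  0.91044384  1.24621442  1.89701131 -0.98158571  1.12058586
 -2.27014356]
-1 18 (0.58, -0.05, 0.28) [ 0.15399815  0.35816844  0.02755129  1.64959968 -0.3410673   1.21211113
 -2.82820133]
-1 18 (0.58, -0.05, 0.1) [ 0.14904302  0.55692025  0.03507768  1.8150391  -0.43214431  0.87576531
 -2.66544415]
catch_point [([328.3, 196.7], 0.9)]
bar_mid [([289.9, 207.9], 0.66)]
tin [([416.0, 2.5], 0.84), ([322.3, 95.7], 0.71)]
slide [([324.6, 155.6], 0.76)]
catch_point [([376.3, 200.9], 0.89)]
bar_mid [([335.9, 208.0], 0.74)]
tin [([382.6, 97.0], 0.86), ([467.3, 8.2], 0.72)]
slide [([379.4, 155.0], 0.65)]
4.125
```

View pics/w0.png

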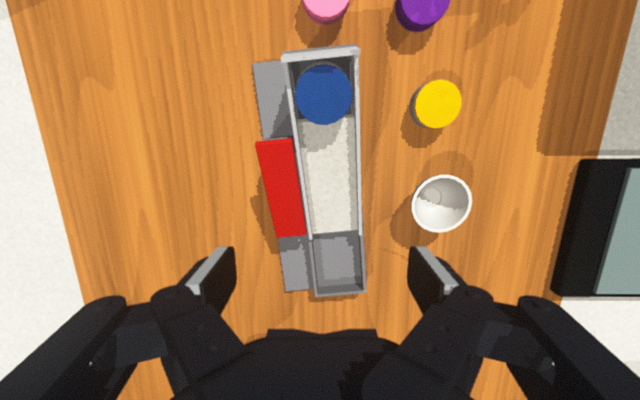

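View pics/w1.png

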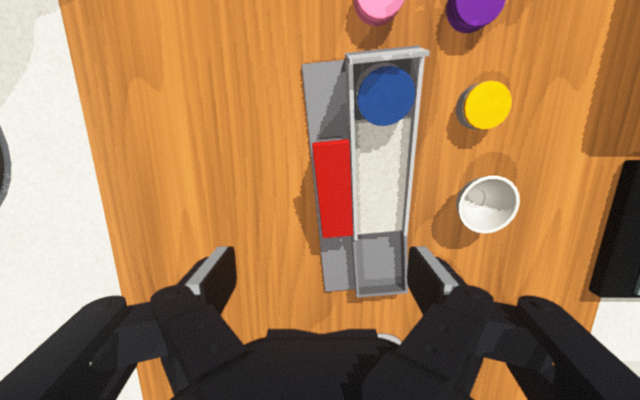

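```bash
python3 - <<'E'
from h import *
ci=[];C=[];I=[]
for i in(0,1):
    z=np.load(f"w{i}.npz");c=dict(camera_matrix=z["K"],k1=float(z["k1"]),T=z["T"]);ci.append(c);C.append(cloud(c,z["d"]));I.append(z)
for n,a,b in [("catch",(328.3,196.7),(376.3,200.9)),("bar",(289.9,207.9),(335.9,208)),("tin",(322.3,95.7),(382.6,97)),("slide",(324.6,155.6),(379.4,155))]:
    x,r=tri([(ci[0],a),(ci[1],b)]);print(n,x.round(4),r.round(4),"depth pts",C[0][int(a[1]),int(a[0])].round(4),C[1][int(b[1]),int(b[0])].round(4))
for k in (0,1):
    p=I[k]["im"].astype(int);R,G,B=p[...,0],p[...,1],p[...,2];d=I[k]["d"]
    m=((R>130)&(G<80)&(B<80)&(d>0)).astype(np.uint8)
    n,l,s,_=cv2.connectedComponentsWithStats(m);j=1+np.argmax(s[1:,4]);m=(l==j).astype(np.uint8)
    me=cv2.erode(m,np.ones((3,3)))>0
    q=C[k][me];q=q[q[:,2]>0.02]
    v=np.linalg.lstsq(np.c_[q[:,:2],np.ones(len(q))],q[:,2],rcond=None)[0];res=q[:,2]-np.c_[q[:,:2],np.ones(len(q))]@v
    q2=q[abs(res)<0.004];v=np.linalg.lstsq(np.c_[q2[:,:2],np.ones(len(q2))],q2[:,2],rcond=None)[0]
    print("bar",s[j],q2.shape,v.round(4),q2.mean(0).round(4),"rect xy",cv2.minAreaRect(q2[:,:2].astype(np.float32)))
    m=((B>R+50)&(B>G+20)&(d>0)&(R<80)).astype(np.uint8);n,l,s,_=cv2.connectedComponentsWithStats(m)
    for j in range(1,n):
        if s[j,4]>100: q=C[k][l==j];print("blue",s[j],np.median(q,0).round(4))
    # slide floor
    X=C[k];
    m=(R>150)&(abs(R-B)<40)&(d>0)&(abs(X[...,0]-0.62)<0.035)&(X[...,1]<0.03)&(X[...,1]>-0.1)&(X[...,2]>0.02)
    q=X[m]
    for _ in range(4):
        v=np.linalg.lstsq(np.c_[q[:,:2],np.ones(len(q))],q[:,2],rcond=None)[0];q=q[abs(q[:,2]-np.c_[q[:,:2],np.ones(len(q))]@v)<0.005]
    print("floor",len(q),v.round(4),q.mean(0).round(4),cv2.minAreaRect(q[:,:2].astype(np.float32)))
E
```

```text
catch [ 0.6078 -0.064   0.0465] [0.0022 0.0022] depth pts [ 0.6077 -0.062   0.0422] [ 0.6083 -0.0664  0.0415]
bar [ 0.5581 -0.0802  0.0317] [0.0003 0.0003] depth pts [ 0.5603 -0.0712  0.0597] [ 0.5555 -0.0716  0.0598]
tin [0.6005 0.0526 0.0864] [0. 0.] depth pts [0.6002 0.0523 0.0961] [0.5973 0.0515 0.0991]
slide [ 0.603  -0.0074  0.0738] [0.0009 0.0009] depth pts [ 0.6025 -0.009   0.0607] [ 0.6054 -0.008   0.0597]
bar [ 255  138   52  100 3355] (2954, 3) [-0.0272  0.3224  0.0975] [ 0.5538 -0.0459  0.0676] rect xy ((0.5543158650398254, -0.052199482917785645), (0.03753524646162987, 0.12216279655694962), 5.304326057434082)
blue [ 295   65   57   59 2636] [0.6011 0.0529 0.0986]
floor 545 [0.0478 0.3279 0.0337] [ 0.6054 -0.0309  0.0526] ((0.6056755781173706, -0.03770282119512558), (0.0078601548448205, 0.12424713373184204), 2.860058307647705)
bar [ 313  139   40   99 3300] (2957, 3) [-0.0307  0.3224  0.0994] [ 0.5536 -0.0457  0.0677] rect xy ((0.5540056228637695, -0.0521300807595253), (0.0374920554459095, 0.12235953658819199), 5.516729354858398)
blue [ 358   67   57   58 2582] [0.6012 0.0525 0.0987]
floor 995 [-0.076   0.3228  0.1097] [ 0.6286 -0.0282  0.0528] ((0.6291252970695496, -0.0352068766951561), (0.014679335057735443, 0.12972597777843475), 1.4890899658203125)
```

The wrist views show the bar at (282,188) in w0 and (333,188) in w1, with the tin at (323,95) in w0. Depth gives:
- The bar is 37 x 122 mm in plan, yawed 5.3°, with an 18° slope. That matches the stated sizes.
- The implied catch-point height is 41 mm, as expected.
- The tin lid lies within 1 mm of my inferred centre line.

The network marks agree to about 5 mm, so I'll use the depth fit.

```bash
cat > geo.py <<'E'
from look import *
a=np.radians(18);th=np.radians(5.35);c,s=np.cos(a),np.sin(a)
h=np.array([np.sin(th),-np.cos(th),0]);xs=h*c-np.array([0,0,s]);ys=np.array([np.cos(th),np.sin(th),0]);n=np.cross(xs,ys)
barmid=np.array([0.5560,-0.0711,0.0597])
catch=barmid+0.057*ys-0.018*n
contact=barmid+0.0285*ys+0.022*n
q=Q(ys,-n)
E
python3 - <<'E'
from geo import *
print(xs,ys,n,catch,contact)
bot.command_gripper(0.0425);print(bot.get_width())
up=contact+[0,0,0.045]
bot.goto(up,q);print(bot.get_tool_pos()-up,bot.get_force(),bot.get_time())
for k in("wrist","scene"):
    im,d=camera(k);cv2.imwrite(f"pics/a_{k}.png",im[:,:,::-1] if k=="wrist" else cv2.resize(im[130:270,230:430,::-1],None,fx=4,fy=4))
E
```

```text
[ 0.08867602 -0.94691344 -0.30901699] [0.99564371 0.09323949 0.        ] [ 0.02881259 -0.30767083  0.95105652] [ 0.61223306 -0.06024727  0.04258098] [ 0.58500972 -0.07521143  0.08062324]
0.04244999367719553
[0.00023042 0.00112117 0.00092247] [0.93952478 0.09066316 0.83722008] 5.2833
```

View pics/a_wrist.png

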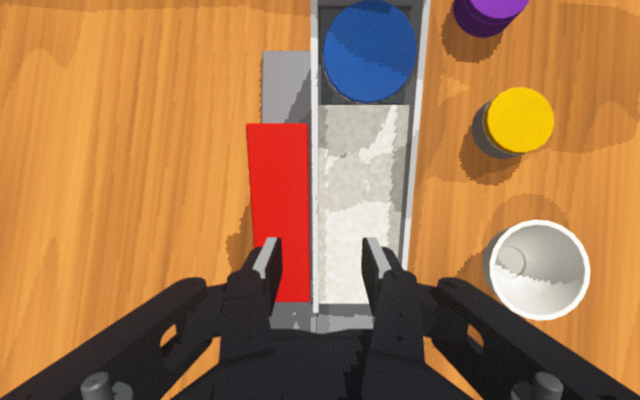

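View pics/a_scene.png

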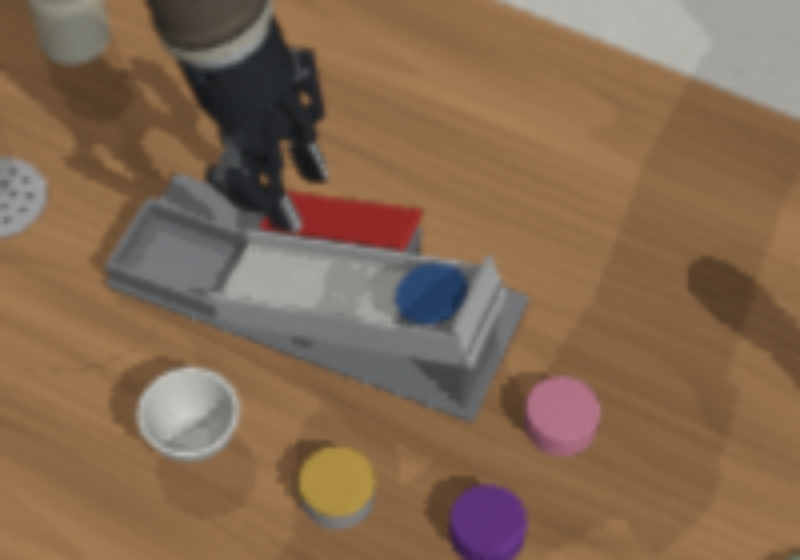

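In the wrist view the left finger (268,258) is over the red bar and the right finger (375,255) is over the slide. The divider wall (315) lies between them, so the alignment is good. Now I'll press straight down.

```bash
python3 - <<'E'
from geo import *
f0=bot.get_force()
r=bot.move_straight(contact+[0,0,0.015],vel=0.12,stop_force=10);print("pre",r,bot.get_force()-f0)
r=bot.move_straight(contact+[0,0,-0.035],vel=0.03,stop_force=16)
print(r,bot.get_tool_pos()-contact,bot.get_force()-f0,bot.get_time())
bot.sleep(0.6);print(bot.get_tool_pos()-contact,bot.get_force()-f0,bot.get_torque(),bot.get_time())
for k in("wrist","scene"):
    im,d=camera(k);cv2.imwrite(f"pics/b_{k}.png",im[:,:,::-1] if k=="wrist" else cv2.resize(im[130:270,230:430,::-1],None,fx=4,fy=4))
E
```

```text
pre False [0.77234078 0.35786332 0.1359782 ]
True [ 5.71223496e-05 -5.70074382e-05 -1.46028373e-02] [-2.74059851 -1.97973295 12.41299852] 6.8167
[ 7.28523136e-05 -3.90338351e-05 -1.46375221e-02] [-3.46093742 -1.33529774 13.84496666] [0.14399992 0.91331604 0.19026183] 7.4167
```

View pics/b_wrist.png

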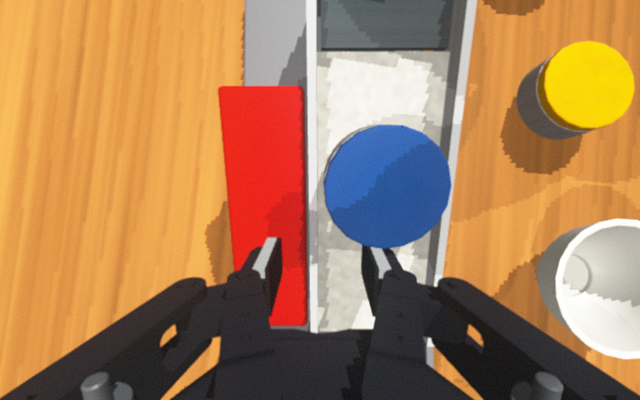

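View pics/b_scene.png

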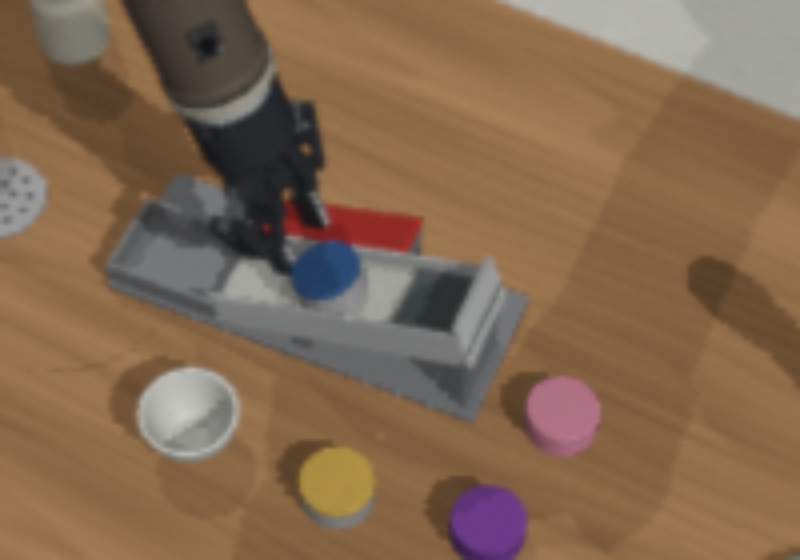

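The tin is stopped against the right finger at wrist (387,187), and the pocket is empty. Next I'll check the bar travel, the tin's flatness and whether it's still.

```bash
cat > chk.py <<'E'
from geo import *
def chk(tag):
    ci=camera_info("wrist");im,d=camera("wrist");X=cloud(ci,d);p=im.astype(int);R,G,B=p[...,0],p[...,1],p[...,2]
    S=(X-catch)@np.c_[xs,ys,n]; S[...,0]+=0.055
    def pl(m):
        m=cv2.erode(m.astype(np.uint8),np.ones((3,3)))>0; q=S[m]
        for _ in range(3):
            v=np.linalg.lstsq(np.c_[q[:,:2],np.ones(len(q))],q[:,2],rcond=None)[0];q=q[abs(q[:,2]-np.c_[q[:,:2],np.ones(len(q))]@v)<0.004]
        return len(q),v.round(4),q.mean(0).round(4),((q.min(0)+q.max(0))/2).round(4)
    print(tag,"bar",pl((R>130)&(G<80)&(B<80)&(d>0)&(S[...,2]>-0.02)))
    print(" lid",pl((B>R+50)&(B>G+20)&(R<80)&(d>0)&(S[...,2]>0.005)))
    m=(R>140)&(abs(R-B)<45)&(d>0)&(abs(S[...,1])<0.025)&(S[...,0]>-0.035)&(S[...,0]<0.09)&(abs(S[...,2])<0.012)
    print(" floor",pl(m)," F",bot.get_force().round(2),bot.get_time())
E
python3 - <<'E'
from chk import *
chk("1");bot.sleep(0.4);chk("2")
z=np.load("w1.npz");ci=dict(camera_matrix=z["K"],k1=float(z["k1"]),T=z["T"])
p=z["im"].astype(int);X=(cloud(ci,z["d"])-catch)@np.c_[xs,ys,n];m=(p[...,0]>130)&(p[...,1]<80)&(p[...,2]<80)&(z["d"]>0)
m=cv2.erode(m.astype(np.uint8),np.ones((5,5)))>0
print("before bar z",np.median(X[m][:,2]))
E
```

```text
1 bar (13887, array([0.0005, 0.0003, 0.0072]), array([ 0.0224, -0.0559,  0.0072]), array([ 0.04  , -0.0573,  0.0073]))
 lid (11211, array([0.0005, 0.0004, 0.0263]), array([ 0.0187, -0.0007,  0.0263]), array([ 0.0202, -0.0006,  0.026 ]))
 floor (8436, array([0.0005, 0.0008, 0.0003]), array([ 0.0032, -0.0032,  0.0003]), array([0.0274, 0.0001, 0.0007]))  F [-2.52 -1.83 12.38] 7.5667
2 bar (13754, array([0.0003, 0.001 , 0.0073]), array([ 0.0227, -0.0558,  0.0072]), array([ 0.0401, -0.0573,  0.0072]))
 lid (11253, array([-0.0001,  0.0005,  0.0263]), array([ 0.0187, -0.0006,  0.0263]), array([ 0.0202, -0.0007,  0.026 ]))
 floor (8372, array([-0.0001, -0.0004,  0.0003]), array([ 0.0034, -0.0032,  0.0003]), array([0.0275, 0.0002, 0.001 ]))  F [-2.66 -2.12 12.63] 8.0167
before bar z 0.01776412433679861
```

Every check agrees, so I'm handing it in.

```bash
python3 -c "
from cell import job;print(job.job_done())"
```

```text
the job is handed in; nothing more can be done
None
```

I pressed the red bar fully down, the tin popped out, and the other fingertip stopped it on the slide. I handed the job in at about 8 s of the 32 s allowed, with the arm still holding both. No verdict was reported.

**How it was done:** The tool was held square to the slide with the fingers 57 mm apart, and moved straight down onto the bar. It stopped on force at the bar's hard stop.

**Last checks, from wrist depth 0.4 s apart:**
- **Bar:** its top went from 17.8 to 7.2 mm above the slide floor, which is about 11 mm of vertical travel. It was pushed with about 12 N.
- **Tin:** it lay flat and still with its centre at about x = 20 mm on the slide, and its lid 26.3 mm above the floor.
- **Finger on tin:** the finger-to-tin contact force can't be read separately. The tin resting still on the slippery slope, against the finger in the picture, shows that it leans on it.
- **Bystanders:** I saw nothing near the dispenser disturbed in the pictures, but I did not measure their positions.

**Disagreements:** The networks' marks for the bar and catch points were up to 9 mm off horizontally, and up to 28 mm off in the bar point's triangulated height. I used the depth fit of the bar instead. The tin in its pocket also read about 5 mm farther uphill than the text says, which had no effect.

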